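Slide a sculpture base plate under the drilling jig's spring clip

ROBOT

A 6-joint arm with a two-finger parallel gripper is mounted at the origin on the work surface. World frame = base frame: x ahead of the robot, y to its left, z up, the work surface at z = 0. Lengths are in m, angles in rad, forces in N, time in s.
With the tool pointing down it reaches from about 0.25 to 0.775 m from the base axis. Payload 4 kg.
Tool frame: the origin (TCP) lies midway between the tips of the shut fingers; the grasp point (between the pads) lies 19 mm behind it; z points along the fingers, y is the line along which they close (so a half turn about z gives the same grasp; the last joint's range is limited). The gripper opens to 85 mm and grips with 20 to 120 N. Pads are 22 mm wide; open, the fingers measure 114 mm over their backs; the gripper's body (76 mm by 85 mm) begins 54 mm behind the grasp point. The pads swing forward as they close: fully open they stand 13 mm farther back than shut.
Start: joints at [1.088, 0.087, 1.371, -0, 1.684, -0.103], TCP at [0.204, 0.511, 0.231] pointing down, gripper open.
Joint ranges: [-3.1, 3.1], [-0.76, 2.03], [0.27, 2.55], [-1.08, 4.22], [0.17, 2.65], [-2.57, 2.57]. Speed limits (rad/s): [2.79, 2.79, 3.14, 3.14, 3.14, 3.14].

INTERFACE

Orientations are given as [roll, pitch, yaw] about the fixed x, y, z axes, in that order (R = Rz(yaw) Ry(pitch) Rx(roll)).
In Python, from workcell import r gives the robot as it stands. The module is installed in compiled form; this text tells all that it offers.
- The arm moves only by the tool drive_tool, never from a script. Its argument "commands" is a list that holds one entry, the list of rows, each a list of 7 numbers: the shift along the world's x, y, z in m, then the turn, a rotation vector about the world's x, y, z in degrees, then the finger opening in m, from 0 to 0.0854. A call has 1 to 8 rows; each row shifts and turns the commanded pose from where the row before left it; what a row does not reach is not made up. A row lasts 1/8 s, in which the tool goes at most 62.5 mm and 10.7 degrees, less where a joint would pass 70% of its speed; a pose out of reach is approached as far as the arm can. A call is refused whole if a number of a shift passes 0.0625 or a number of a turn 10.7, either way. A call with a gripper value outside its range is refused whole. The fingers move at their own pace and stop on an object; the grip force is fixed at half the most. Time passes only in rows, so rows that do not move let the fingers close. It gives the time, the measured TCP pose, the force, the opening and the grip force at its end, in the units of the state.
- r.sense(): the state, without advancing time (a new reading comes with each control period).
- r.grab_frame(name): name is "scene" or "top"; returns a dict with "color" (384x512x3 uint8, blue, green, red), "fx", "fy", "cx", "cy" (pixels), "extrinsics" (4x4, takes a point from camera to world coordinates). Camera axes: x right, y down, z forward; pixel columns grow to the right and rows downward; lengths in m; the calibration is good to about 2 mm. A picture is of the moment at which its call begins. There is no depth.
- r.job_done(): hands the job in; it is judged then, once.
The state is a dict: "time": time; "q": joint angles; "joint_velocities": joint speeds; "joint_efforts": joint torques, N m; "position": TCP position; "tool_rot": TCP orientation; "ft_force": force on the tool from outside, world axes, zero at the start; "wrist_torque": the same for the moment, N m; "finger_gap": opening from 0.0 (shut) to 1.0 (fully open); "gripper_force": force on a finger pad.
Only numpy, scipy, OpenCV 4.12 (cv2) and the standard library are available. Lean on these libraries where they do the work, as an engineer would, in place of code of your own. Each camera call takes 0.05 s, during which the arm holds its last target. There are 200 camera calls.

TASK

On the drilling jig, hold the spring clip's long press bar down with one fingertip so that its jaw lifts, and while it is held down push the aluminium plate along the channel with the other fingertip, under the raised jaw and fully home against the end stop. The jaw must not press or catch on the plate on the way; once the plate is home, let go of the bar so that the jaw clamps the plate, and move clear. Only press and push: do not lift the plate, and leave the jar, the mug and the screwdriver alone.

Things in the scene. Friction and masses are not known exactly. Their poses are not given: they have to be found in the camera images.
- jig: Wooden drilling jig fixed to the bench. Origin at bench height, mid channel width; x runs along the channel to the end stop, y across (press bar on the -y side). In mm: base board x -120..80, y -92..48, 10 high. Bed: top 22 above the bench, x -115..75, y -46..40. Two fences, inner faces y = +-26.5, 7.5 thick, 8 above the bed, x -100..65. Channel open at -x. End stop: face at x = 60, 16 above the bed.
- hinge (a point): Middle of the clip's fixed hinge rod: 39 mm above the bench, at x = -28, y = -40 mm in the jig's frame. Rod 8 mm thick, along the jig's x, with a 6 mm thick bracket at each end (jig x = -109 and 53 mm) that reaches 45 mm above the bench.
- seat (a point): The point on the bed's top (22 mm above the bench) where the centre of the plate's underside lies when the plate is home: x = 25, y = 0 in the jig's frame. Axes as the jig's.
- plate: Loose aluminium plate 70 (x) x 50 (y) x 12 mm (z), about 115 g, with four small dark holes, lying flat on the bed in the channel. Origin at the centre of its underside; x along the channel. It starts 48 to 66 mm short of home, its front edge short of the jaw. Push its rear (-x) edge, 35 mm behind the origin; the bed behind it is free.
- clip (a joint): Spring clip rocking on the rod, rad: 0 at rest (jaw down, bar up), grows as the bar is pressed, hard stop 0.42, springs back. 0.19: jaw rests on the plate. From 0.235 the jaw clears the plate by 2 mm or more (counts as held open); 0.33: by 6 mm, bar level. At the middle of the bar's width it takes ~5 N at 0.24, 6 N at 0.33, 7 N at 0.42. Let go, the jaw clamps the plate with ~3 N.
- bar_top (a point): Middle of the top face of the press bar, a steel strip 105 (jig x -100..5) x 34 x 3 mm; moves with the clip. In the jig's frame, mm: at rest y -68, height 36 over the bench, strip sloping up to -y by 0.33 rad; at 0.24 rad y -66, height 29; at 0.33 y -65, 27 (level; 5 above the bed, 7 below the plate's top); at 0.42 y -64, 25. Press, and slide a fingertip, anywhere along it.
- toe (a point): Underside of the clip's jaw toe, a round steel bar 20 mm long along x (jig x 24 to 44), 10 mm thick, on an arm that reaches over the channel to y = 2; at rest 4 mm above the bed, so that it blocks the plate.
- jar: Bystander: glass screw jar with steel lid, 56 mm across, 75 mm tall, origin under its centre, near the stop, on the jig's +y side.
- mug: Bystander: white mug, 76 mm across, 85 mm tall, origin under its centre, on the jig's -y side beside the clip.
- driver: Bystander: screwdriver 190 mm long lying on the bench along its x axis, on the jig's +y side.
Mind the look-alikes: they are no part of the job. What is meant by the plate is not brown, and is the smaller of those in its own colour.

How it is judged:
On the way, in this order (a step that is already met when the one before it is completed fails the run):
1. the press bar is held down by a finger with the plate still short of the jaw (value of joint clip above 0.235 rad and contact force between the fingers and clip above 0.5 N and x of plate in the frame of jig below -0.009 m), for 0.1 s.
2. the plate is home while a finger still holds the bar down (value of joint clip above 0.235 rad and contact force between the fingers and clip above 0.5 N and x of plate in the frame of jig above 0.0225 m), for 0.1 s.
At the end, for the whole second after the job is handed in: The plate lies flat on the bed within 2.5 mm of the end stop, at rest, the clip let go and its jaw clamping the plate (over 1 N, clip angle 0.15 to 0.23 rad) (x of plate in the frame of jig above 0.0225 m and z of plate in the frame of jig below 0.025 m and value of joint clip between 0.15 and 0.23 rad and contact force between clip and plate above 1 N and linear speed of plate below 0.01 m/s); the robot touches nothing.
It fails at once if the jaw pressed or caught on the plate (over 1.5 N) before the plate was home (more than 4 mm short) (contact force between clip and plate above 1.5 N and x of plate in the frame of jig below 0.021 m).
It fails at once if the plate was lifted (5 mm off the bed) or tipped (z of plate in the frame of jig above 0.027 m or angle between plate's own z axis and vertical above 0.15 rad).
It fails at once if the jar, mug or screwdriver was moved by over 15 mm (distance of any of jar, mug, driver from where it was at the start of the episode above 0.015 m).
It also fails if it takes over 35 s, if anything falls off the work surface, if the arm or the gripper's body presses on something with over 40 N, if the wrist force passes 120 N, or if a joint passes its speed limit or range.

## Working session

There is one attempt and no reset: what is moved stays moved. The work goes in short steps, Python scripts to look and compute and a tool call to move; the robot and the scene stay as the last step left them, time stands still between calls to the robot, and variables do not carry over. Pictures are saved under pics/ and viewed, at most 13 in all, crops included, and the job is handed in when it is done.

Besides the shell and the picture viewer there is one more tool, called after ">>>" in YAML: its name, and indented under it one key for each argument. drive_tool: Moves the arm, as the interface text tells. Its arguments: {"type":"object","properties":{"commands":{"type":"array"}},"required":["commands"]}

```bash
mkdir -p pics; cat > h.py <<'E'
import numpy as np, cv2
from workcell import r
def ray(f,u,v,z):
    E=np.array(f["extrinsics"]);d=E[:3,:3]@np.array([(u-f["cx"])/f["fx"],(v-f["cy"])/f["fy"],1]);o=E[:3,3]
    return o+d*(z-o[2])/d[2]
def proj(f,p):
    E=np.linalg.inv(np.array(f["extrinsics"]));c=E[:3,:3]@np.array(p)+E[:3,3]
    return f["fx"]*c[0]/c[2]+f["cx"],f["fy"]*c[1]/c[2]+f["cy"]
E
python3 - <<'E'
from h import *
import pickle
for n in("top","scene"):
    f=r.grab_frame(n);pickle.dump(f,open(n+"0.pkl","wb"))
    cv2.imwrite(f"pics/{n}0.png",cv2.resize(f["color"],(800,600),interpolation=cv2.INTER_CUBIC))
    print(n,np.round(f["extrinsics"],3),f["fx"],f["cx"],f["cy"])
print(r.sense())
E
```

```text
top [[-0.026 -0.983  0.179  0.46 ]
 [-1.     0.024 -0.012  0.032]
 [ 0.008 -0.179 -0.984  0.822]
 [ 0.     0.     0.     1.   ]] 405.75414549715475 254.037328173705 185.5537123025835
scene [[ 0.197  0.594 -0.78   1.247]
 [ 0.98  -0.116  0.159 -0.117]
 [ 0.004 -0.796 -0.605  0.569]
 [ 0.     0.     0.     1.   ]] 362.7348805338306 260.2397805236295 193.75127466715597
{'time': 0.1, 'q': array([ 1.08792743e+00,  8.79154063e-02,  1.37211848e+00, -2.17122954e-05,
        1.68356601e+00, -1.03069866e-01]), 'joint_velocities': array([ 0.0011128 , -0.00141185, -0.0040544 , -0.00207358,  0.00094352,
       -0.00078981]), 'joint_efforts': array([ 2.40830785e-03, -3.53017116e+01, -3.14216888e+01, -8.60362047e-05,
        8.03774747e-03, -6.77977397e-06]), 'position': array([0.20369421, 0.51041765, 0.2302296 ]), 'tool_rot': array([-3.13959384e+00, -1.85055192e-04,  2.76179102e+00]), 'ft_force': array([-0.3985375 , -0.32309169, -0.21276802]), 'wrist_torque': array([-0.03004018,  0.03479479,  0.00082137]), 'gripper_force': 0.0, 'finger_gap': 0.9989456075367691}
```

View pics/top0.png

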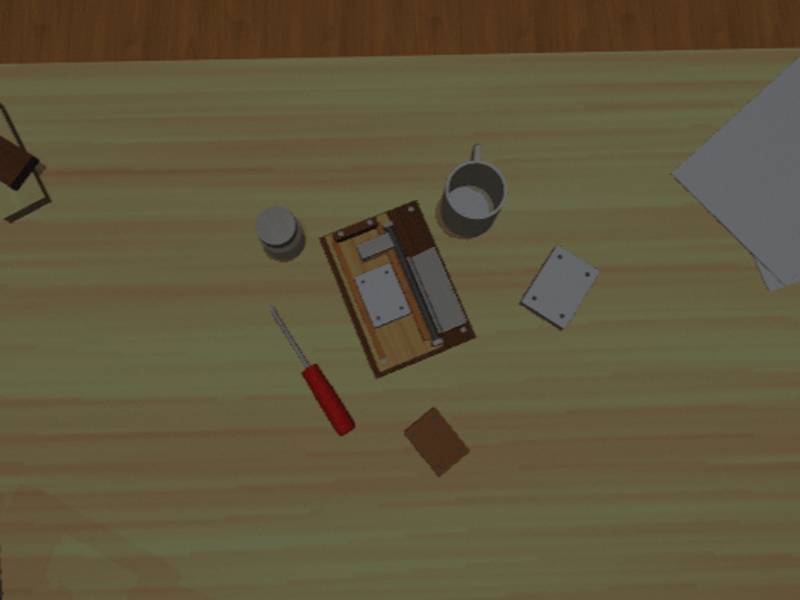

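View pics/scene0.png

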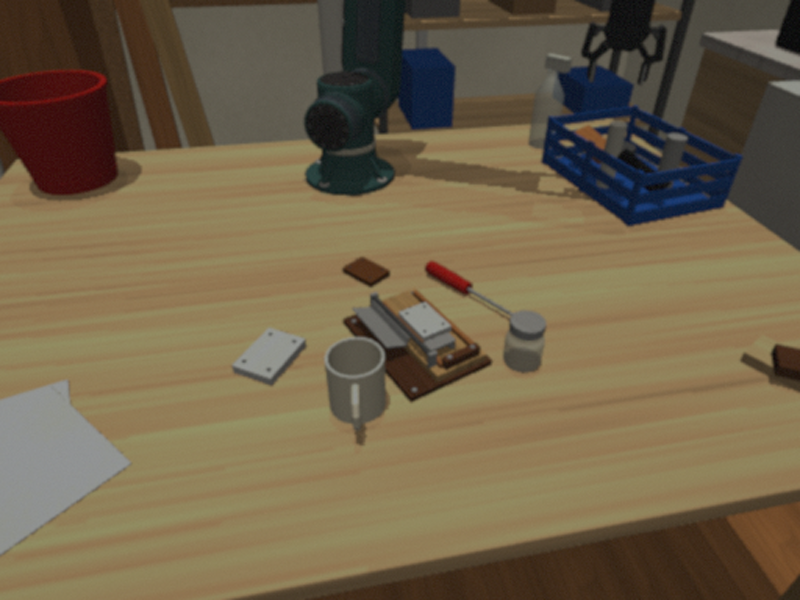

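The top view shows the jig, with board corners at about (320,238), (416,201), (475,337) and (377,377), and the end stop at the upper left. The plate is in the channel around (383,296), and the mug is at (472,200). The larger grey plate at (560,287) and the brown one at (437,441) are the look-alikes.

```bash
cat > m.py <<'E'
from h import *
import pickle
f=pickle.load(open("top0.pkl","rb"));g=pickle.load(open("scene0.pkl","rb"))
s=512/800
full=f["color"].astype(int)
C=[(320,238),(416,201),(475,337),(377,377)]
J=np.array([[80,48],[80,-92],[-120,-92],[-120,48]])/1000
W=np.array([ray(f,u*s,v*s,.010)[:2] for u,v in C])
def fit(J,W):
    a=J-J.mean(0);b=W-W.mean(0);th=np.arctan2((a[:,0]*b[:,1]-a[:,1]*b[:,0]).sum(),(a*b).sum())
    R=np.array([[np.cos(th),-np.sin(th)],[np.sin(th),np.cos(th)]]);return R,W.mean(0)-R@J.mean(0),th
R,t,th=fit(J,W);print("jig",t,th,np.round((J@R.T+t-W)*1000,1))
# plate
hsv=cv2.cvtColor(f["color"],cv2.COLOR_BGR2HSV)
x0,x1,y0,y1=215,272,162,215
m=((hsv[...,1]<60)&(hsv[...,2]>95)).astype(np.uint8)
k=np.zeros_like(m);k[y0:y1,x0:x1]=m[y0:y1,x0:x1]
cs,_=cv2.findContours(k,cv2.RETR_EXTERNAL,cv2.CHAIN_APPROX_NONE)
for c in cs:
    if cv2.contourArea(c)<60: continue
    P=np.array([ray(f,*q[0],.034)[:2] for q in c]); Q=(P-t)@R
    rc=cv2.minAreaRect((Q*1000).astype(np.float32));print("blob",cv2.contourArea(c),rc, Q.min(0),Q.max(0))
def jw(x,y,z): return [*(R@np.array([x,y])/1000+t),z/1000]
for n,F in(("top",f),("scene",g)):
    im=cv2.resize(F["color"],None,fx=4,fy=4,interpolation=cv2.INTER_CUBIC)
    def poly(pts,col):
        p=np.array([np.array(proj(F,jw(*q)))*4+2 for q in pts]).astype(int);cv2.polylines(im,[p],True,col,1)
    poly([(80,48,10),(80,-92,10),(-120,-92,10),(-120,48,10)],(0,255,0))
    poly([(75,40,22),(75,-46,22),(-115,-46,22),(-115,40,22)],(255,255,0))
    poly([(65,26.5,30),(-100,26.5,30),(-100,-26.5,30),(65,-26.5,30)],(0,0,255))
    poly([(-109,-40,45),(53,-40,45)],(255,0,255))
    cx,cy=np.array(proj(F,jw(-20,-20,20)))*4
    cv2.imwrite(f"pics/{n}_o.png",cv2.resize(im[int(cy)-260:int(cy)+260,int(cx)-260:int(cx)+260],(600,600)))
for nm,u,v,z in(("mug",474,188,.085),("jar",276,223,.075)):
    p=ray(f,u*s,v*s,z)[:2];print(nm,p,(p-t)@R)
E
python3 m.py; python3 -c "
import cv2,numpy as np
cv2.imwrite('pics/o.png',np.hstack([cv2.resize(cv2.imread(f'pics/{n}_o.png'),(400,400)) for n in('top','scene')]))"
```

```text
jig [0.62299321 0.04974934] 0.3644034914051342 [[ 0.4  1.4]
 [ 2.4 -1. ]
 [-0.3 -2.1]
 [-2.5  1.7]]
blob 767.0 ((-25.410785675048828, 1.2102642059326172), (68.4010009765625, 47.22890090942383), 0.19016946852207184) [-0.05960966 -0.02248533] [0.00873477 0.02480824]
mug [ 0.71827938 -0.07438065] [ 0.04479041 -0.14993841]
jar [0.68278019 0.16803786] [0.09801824 0.08921368]
```

View pics/top_o.png

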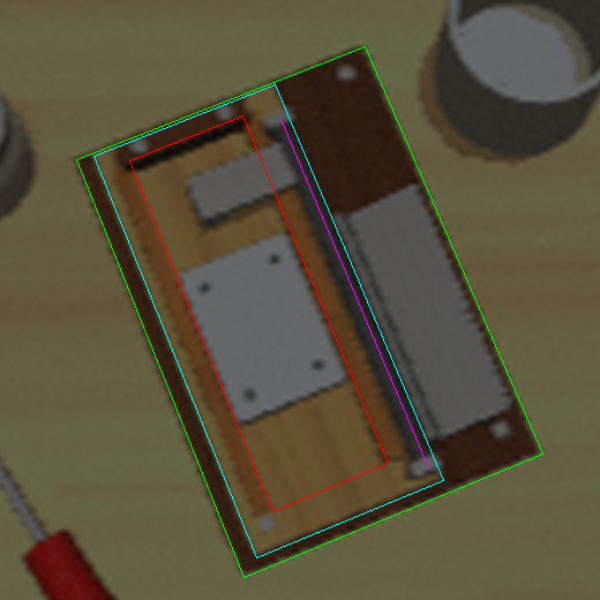

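View pics/scene_o.png

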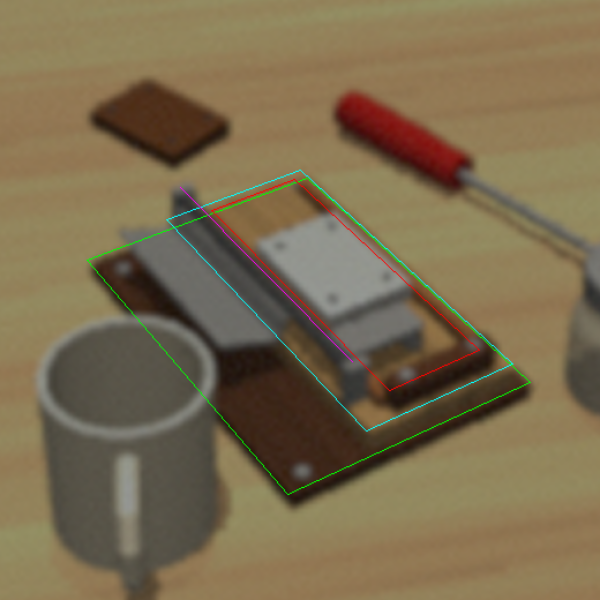

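The overlay agrees with both views to within about 3 mm. That gives the jig at (0.623, 0.050), yaw 0.364. The plate centre is at jig x ≈ -25 (rear edge ≈ -60), inside the stated range. Next I'll hover with the fingers across the channel.

>>> drive_tool:
  commands:
    - [[0.022, -0.032, 0, 0, 0, 5.33, 0.05], [0.022, -0.032, 0, 0, 0, 5.33, 0.05], [0.022, -0.032, 0, 0, 0, 5.33, 0.05], [0.022, -0.032, 0, 0, 0, 5.33, 0.05], [0.022, -0.032, 0, 0, 0, 5.33, 0.05], [0.022, -0.032, 0, 0, 0, 5.33, 0.05], [0.022, -0.032, 0, 0, 0, 5.33, 0.05], [0.022, -0.032, 0, 0, 0, 5.33, 0.05]]

```text
time: 1.1
position: [0.3802, 0.2536, 0.2308]
tool_rot: [3.142, -0.001, -2.774]
ft_force: [0.9, 1.2, 0.2]
finger_gap: 0.583
gripper_force: 0.0
```

>>> drive_tool:
  commands:
    - [[0.022, -0.032, 0, 0, 0, 0, 0.05], [0.022, -0.032, 0, 0, 0, 0, 0.05], [0.022, -0.032, 0, 0, 0, 0, 0.05], [0.022, -0.032, 0, 0, 0, 0, 0.05], [0.022, -0.032, -0.02, 0, 0, 0, 0.05], [0.022, -0.032, -0.03, 0, 0, 0, 0.05], [0.022, -0.032, -0.03, 0, 0, 0, 0.05], [0, 0, 0, 0, 0, 0, 0.05]]

```text
time: 2.1
position: [0.5325, 0.0289, 0.1471]
tool_rot: [3.139, -0.008, -2.781]
ft_force: [-0.3, 0.4, 0.8]
finger_gap: 0.587
gripper_force: 0.0
```

>>> drive_tool:
  commands:
    - [[0.0125, -0.0175, 0, 0, 0, 0, 0.05], [0.0125, -0.0175, -0.02, 0, 0, 0, 0.05], [0, 0, -0.03, 0, 0, 0, 0.05], [0, 0, -0.02, 0, 0, 0, 0.05], [0, 0, 0, 0, 0, 0, 0.05], [0, 0, 0, 0, 0, 0, 0.05]]

```text
time: 2.85
position: [0.5602, -0.0042, 0.0833]
tool_rot: [-3.14, 0.003, -2.777]
ft_force: [-0.3, -0.5, 0.9]
finger_gap: 0.583
gripper_force: 0.0
```

```bash
python3 - <<'E'
from h import *
import pickle
ims=[]
for n in("top","scene"):
    f=r.grab_frame(n)
    c=np.array(proj(f,[.6,.03,.04])).astype(int)
    w=60
    im=cv2.resize(f["color"][c[1]-w:c[1]+w,c[0]-w:c[0]+w],(400,400),interpolation=cv2.INTER_CUBIC);ims.append(cv2.convertScaleAbs(im,alpha=1.5))
cv2.imwrite("pics/h1.png",np.hstack(ims));s=r.sense();print(s["position"],s["tool_rot"],s["ft_force"])
E
```

```text
[ 0.56023233 -0.00417863  0.08344353] [-3.13991138  0.00332801 -2.77670227] [0.09691093 0.09860036 0.4587578 ]
```

View pics/h1.png

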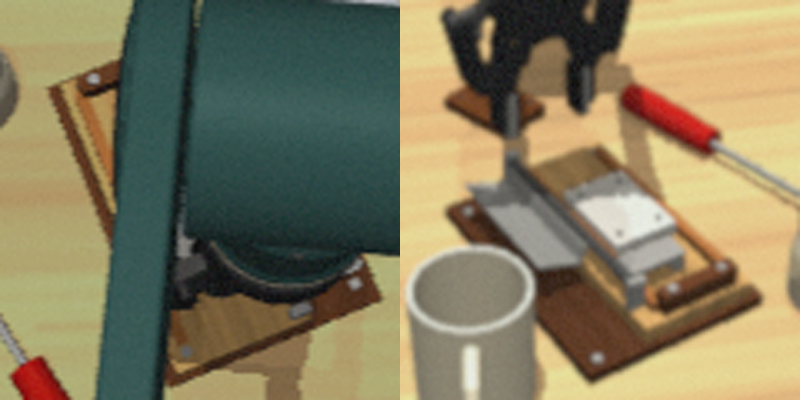

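The scene half shows both fingertips, at about (510,135) and (580,110) in the combined picture, above the jig. They straddle the rod, and the plate is undisturbed. I'll check those tip positions against the calibration.

```bash
python3 - <<'E'
from h import *
f=r.grab_frame("scene");c=np.array(proj(f,[.6,.03,.04])).astype(int)
p=np.array([.5602,-.0042]);y=np.array([-.3564,.9343]);x=np.array([.9343,.3564])
P=lambda q,z:np.round((np.array(proj(f,[*q,z]))-c+60)/120*400+[400,0])
for z in(.083,.088,.027): print(z,[P(p+k*y,z) for k in(-.032,-.025,.025,.032)])
R=np.array([[.9343,-.3564],[.3564,.9343]]);t=np.array([.623,.0497])
print("plate rear top corners",[P(R@np.array(q)+t,.034) for q in((-.060,.026),(-.06,-.024))],"bracket",P(R@np.array([-.109,-.04])+t,.045))
print((p-t)@R)
E
```

```text
0.083 [array([503., 138.]), array([512., 135.]), array([573., 113.]), array([581., 110.])]
0.088 [array([503., 132.]), array([511., 129.]), array([573., 108.]), array([581., 105.])]
0.027 [array([506., 202.]), array([514., 198.]), array([573., 176.]), array([581., 173.])]
plate rear top corners [array([619., 168.]), array([561., 191.])] bracket [508. 151.]
[-0.077884   -0.02797685]
```

>>> drive_tool:
  commands:
    - [[0, 0, -0.015, 0, 0, 0, 0.05], [0, 0, -0.015, 0, 0, 0, 0.05], [0, 0, -0.012, 0, 0, 0, 0.05], [0, 0, 0, 0, 0, 0, 0.05], [0, 0, 0, 0, 0, 0, 0.05]]

```text
time: 3.62
position: [0.5591, -0.0042, 0.0394]
tool_rot: [3.142, 0.0, -2.777]
ft_force: [-0.1, 0.3, 0.3]
finger_gap: 0.587
gripper_force: 0.0
```

>>> drive_tool:
  commands:
    - [[0, 0, -0.003, 0, 0, 0, 0.05], [0, 0, -0.003, 0, 0, 0, 0.05], [0, 0, 0, 0, 0, 0, 0.05], [0, 0, 0, 0, 0, 0, 0.05]]

```text
time: 4.12
position: [0.559, -0.0042, 0.0334]
tool_rot: [3.142, 0.0, -2.777]
ft_force: [0.4, 1.1, 0.4]
finger_gap: 0.588
gripper_force: 0.0
```

>>> drive_tool:
  commands:
    - [[0, 0, -0.002, 0, 0, 0, 0.05], [0, 0, -0.002, 0, 0, 0, 0.05], [0, 0, 0, 0, 0, 0, 0.05], [0, 0, 0, 0, 0, 0, 0.05]]

```text
time: 4.62
position: [0.5591, -0.0042, 0.0298]
tool_rot: [-3.141, 0.0, -2.777]
ft_force: [-0.3, 0.1, 3.1]
finger_gap: 0.59
gripper_force: 1.6
```

>>> drive_tool:
  commands:
    - [[0, 0, -0.002, 0, 0, 0, 0.05], [0, 0, -0.001, 0, 0, 0, 0.05], [0, 0, 0, 0, 0, 0, 0.05], [0, 0, 0, 0, 0, 0, 0.05]]

```text
time: 5.12
position: [0.5588, -0.0035, 0.027]
tool_rot: [3.14, 0.0, -2.777]
ft_force: [-2.6, 2.7, 7.4]
finger_gap: 0.585
gripper_force: 3.5
```

>>> drive_tool:
  commands:
    - [[0, 0, -0.001, 0, 0, 0, 0.05], [0, 0, -0.001, 0, 0, 0, 0.05], [0, 0, 0, 0, 0, 0, 0.05], [0, 0, 0, 0, 0, 0, 0.05]]

```text
time: 5.62
position: [0.5587, -0.0029, 0.0256]
tool_rot: [3.139, 0.0, -2.777]
ft_force: [-3.5, 4.6, 8.4]
finger_gap: 0.589
gripper_force: 5.0
```

```bash
python3 - <<'E'
from h import *
ims=[]
for n in("scene",):
    f=r.grab_frame(n);c=np.array(proj(f,[.6,.03,.04])).astype(int);w=45
    cv2.imwrite("pics/h2.png",cv2.convertScaleAbs(cv2.resize(f["color"][c[1]-w:c[1]+w,c[0]-w:c[0]+w],(600,600),interpolation=cv2.INTER_CUBIC),alpha=1.5))
s=r.sense();print(s["position"],s["ft_force"],s["wrist_torque"])
E
```

```text
[ 0.55869657 -0.00291893  0.02562299] [-4.66112977  2.90323324  9.40722613] [ 0.40791069  0.67591931 -0.04372423]
```

View pics/h2.png

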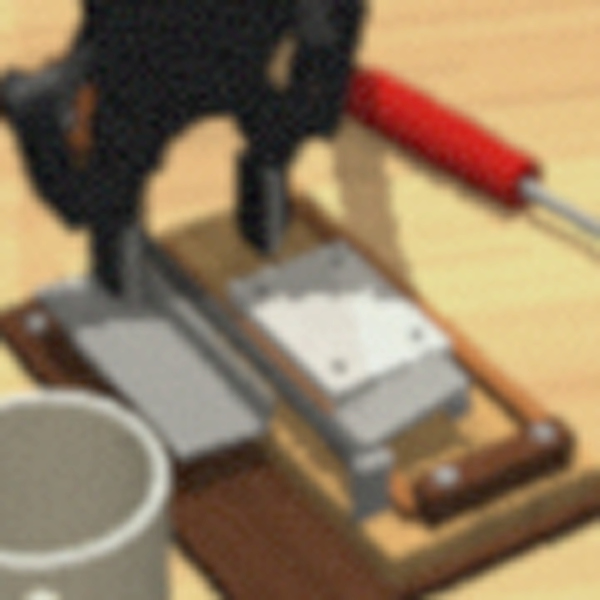

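The bar is pressed and looks nearly level, with the plate finger behind the plate. The bar's near-end corners are at about (180,457) and (270,415). I'll estimate the clip angle from them.

```bash
python3 - <<'E'
from h import *
f=r.grab_frame("scene");c=np.array(proj(f,[.6,.03,.04])).astype(int);w=45
R=np.array([[.9343,-.3564],[.3564,.9343]]);t=np.array([.623,.0497])
P=lambda x,y,z:(np.array(proj(f,[*(R@np.array([x,y])/1000+t),z/1000]))-c+w)/90*600
for a in(0,.19,.24,.28,.33,.38,.42):
    d=a-.33;o=[]
    for y,z in((-42,-12),(-8,-12)):
        yy=y*np.cos(d)-z*np.sin(d);zz=y*np.sin(d)+z*np.cos(d)   # press => -y side goes down
        o.append(P(5,-40+yy,39+zz))
    print(a,np.round(o[0]),np.round(o[1]),"diff",np.round(o[0]-o[1],1))
print("bracket top",P(53,-40,45),"board corner",P(80,-92,10), "rear plate",P(-60,24,34),P(-60,-24,34),P(10,24,34))
img=f["color"][c[1]-w:c[1]+w,c[0]-w:c[0]+w]
cv2.imwrite("pics/h3.png",cv2.convertScaleAbs(cv2.resize(img[40:80,0:80],(800,400),interpolation=cv2.INTER_CUBIC),alpha=1.7))
E
```

```text
0 [171. 427.] [254. 418.] diff [-83.    9.1]
0.19 [172. 445.] [259. 420.] diff [-86.2  25. ]
0.24 [173. 450.] [260. 421.] diff [-86.5  29. ]
0.28 [175. 453.] [261. 421.] diff [-86.7  32.1]
0.33 [176. 457.] [263. 421.] diff [-86.6  36. ]
0.38 [178. 461.] [264. 422.] diff [-86.3  39.7]
0.42 [179. 464.] [265. 422.] diff [-85.9  42.6]
bracket top [363.62784036 454.54422385] board corner [271.43691908 645.94093181] rear plate [334.06453527 238.5233073 ] [222.55631332 281.20389651] [445.57649005 341.60528558]
```

View pics/h3.png

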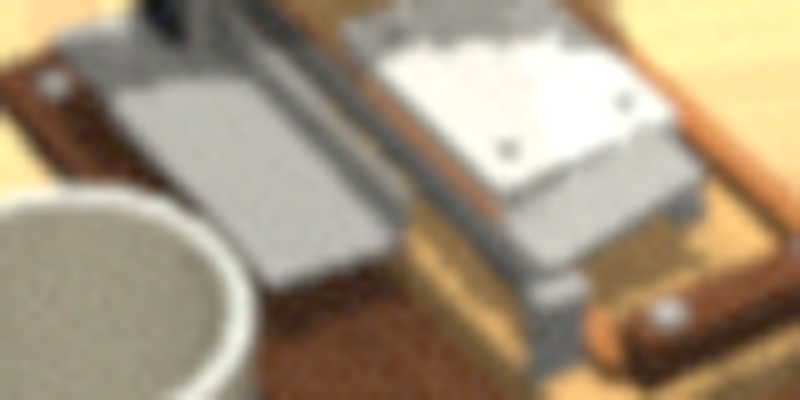

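The slope of the bar end (≈0.41) gives a clip angle of about 0.31 rad, so the jaw is open. I'll press 0.5 mm deeper, then push along the channel in slow steps.

>>> drive_tool:
  commands:
    - [[0, 0, -0.0005, 0, 0, 0, 0.05], [0.0037, 0.0014, 0, 0, 0, 0, 0.05], [0.0037, 0.0014, 0, 0, 0, 0, 0.05], [0.0037, 0.0014, 0, 0, 0, 0, 0.05], [0, 0, 0, 0, 0, 0, 0.05]]

```text
time: 6.35
position: [0.5686, -0.0006, 0.0244]
tool_rot: [3.142, -0.004, -2.777]
ft_force: [-6.4, -0.1, 8.4]
finger_gap: 0.584
gripper_force: 4.5
```

```bash
cat > ang.py <<'E'
from h import *
import sys
f=r.grab_frame("scene");c=np.array(proj(f,[.6,.03,.04])).astype(int);w=45
img=f["color"][c[1]-w:c[1]+w,c[0]-w:c[0]+w]
cv2.imwrite(f"pics/{sys.argv[1]}.png",cv2.convertScaleAbs(cv2.resize(img[15:80,0:90],(800,578),interpolation=cv2.INTER_CUBIC),alpha=1.7))
s=r.sense();print(s["position"],s["ft_force"])
E
python3 ang.py h4
```

```text
[ 5.68651914e-01 -5.43271519e-04  2.44524228e-02] [-5.40386921 -0.25807449  8.56731567]
```

View pics/h4.png

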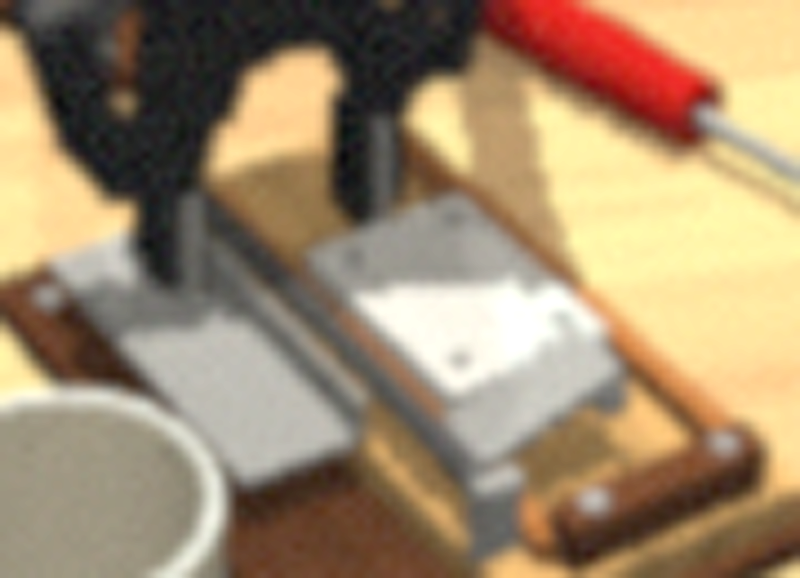

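The bar-end slope is now about 0.45, so the clip is at roughly 0.35 rad and well open. The plate finger has just reached the plate's rear edge, so I'll keep pushing.

>>> drive_tool:
  commands:
    - [[0.0037, 0.0014, 0, 0, 0, 0, 0.05], [0.0037, 0.0014, 0, 0, 0, 0, 0.05], [0.0037, 0.0014, 0, 0, 0, 0, 0.05], [0.0037, 0.0014, 0, 0, 0, 0, 0.05], [0.0037, 0.0014, 0, 0, 0, 0, 0.05], [0, 0, 0, 0, 0, 0, 0.05]]

```text
time: 7.15
position: [0.5874, 0.006, 0.0245]
tool_rot: [-3.141, -0.003, -2.777]
ft_force: [-5.1, -1.0, 7.4]
finger_gap: 0.584
gripper_force: 4.1
```

>>> drive_tool:
  commands:
    - [[0.0037, 0.0014, 0, 0, 0, 0, 0.05], [0.0037, 0.0014, 0, 0, 0, 0, 0.05], [0.0037, 0.0014, 0, 0, 0, 0, 0.05], [0, 0, 0, 0, 0, 0, 0.05]]

```text
time: 7.65
position: [0.5986, 0.0102, 0.0245]
tool_rot: [-3.141, -0.003, -2.778]
ft_force: [-5.6, -1.7, 9.1]
finger_gap: 0.586
gripper_force: 4.0
```

```bash
python3 ang.py h5
```

```text
[0.59856422 0.01017942 0.0244301 ] [-5.96680493 -1.48593678  8.71482592]
```

View pics/h5.png

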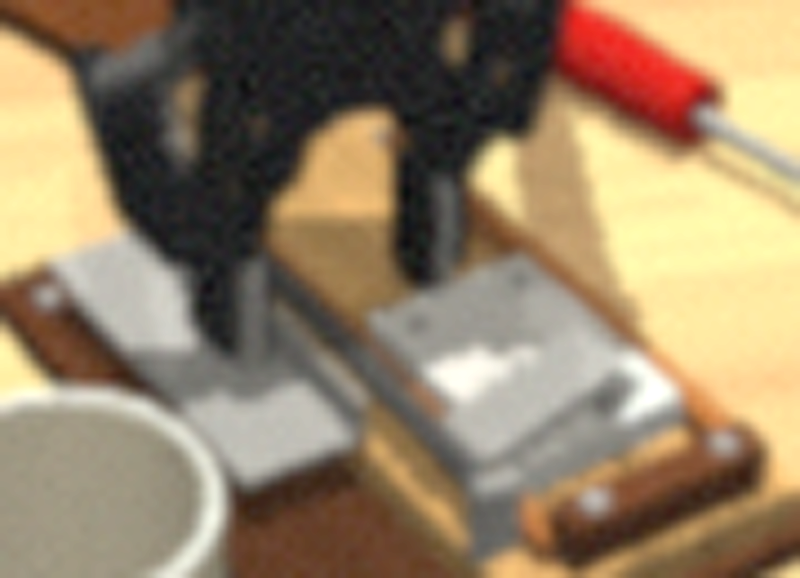

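The plate is passing under the raised jaw without touching it. About 16 mm remains.

>>> drive_tool:
  commands:
    - [[0.0037, 0.0014, 0, 0, 0, 0, 0.05], [0.0037, 0.0014, 0, 0, 0, 0, 0.05], [0.0037, 0.0014, 0, 0, 0, 0, 0.05], [0, 0, 0, 0, 0, 0, 0.05]]

```text
time: 8.2
position: [0.6097, 0.0144, 0.0245]
tool_rot: [-3.141, -0.003, -2.778]
ft_force: [-5.7, -2.4, 7.9]
finger_gap: 0.585
gripper_force: 4.0
```

>>> drive_tool:
  commands:
    - [[0.0019, 0.0007, 0, 0, 0, 0, 0.05], [0, 0, 0, 0, 0, 0, 0.05]]

```text
time: 8.45
position: [0.6113, 0.015, 0.0244]
tool_rot: [-3.141, -0.004, -2.778]
ft_force: [-5.5, -1.5, 8.8]
finger_gap: 0.582
gripper_force: 4.2
```

>>> drive_tool:
  commands:
    - [[0.0019, 0.0007, 0, 0, 0, 0, 0.05], [0, 0, 0, 0, 0, 0, 0.05]]

```text
time: 8.7
position: [0.6131, 0.0157, 0.0244]
tool_rot: [-3.141, -0.004, -2.778]
ft_force: [-5.5, -1.7, 8.0]
finger_gap: 0.586
gripper_force: 4.2
```

>>> drive_tool:
  commands:
    - [[0.0014, 0.0005, 0, 0, 0, 0, 0.05], [0, 0, 0, 0, 0, 0, 0.05]]

```text
time: 8.95
position: [0.6144, 0.0162, 0.0244]
tool_rot: [-3.141, -0.004, -2.778]
ft_force: [-7.1, -2.4, 8.0]
finger_gap: 0.585
gripper_force: 4.2
```

>>> drive_tool:
  commands:
    - [[0.0014, 0.0005, 0, 0, 0, 0, 0.05], [0, 0, 0, 0, 0, 0, 0.05]]

```text
time: 9.2
position: [0.6148, 0.0163, 0.0244]
tool_rot: [-3.141, -0.007, -2.777]
ft_force: [-8.7, -2.3, 10.1]
finger_gap: 0.588
gripper_force: 5.7
```

>>> drive_tool:
  commands:
    - [[0.0014, 0.0005, 0, 0, 0, 0, 0.05], [0, 0, 0, 0, 0, 0, 0.05]]

```text
time: 9.45
position: [0.615, 0.0164, 0.0244]
tool_rot: [-3.142, -0.01, -2.777]
ft_force: [-13.2, -4.9, 12.3]
finger_gap: 0.587
gripper_force: 7.6
```

```bash
python3 ang.py h6
```

```text
[0.61490753 0.01638824 0.02431545] [-12.53988238  -4.03768065  11.54801155]
```

View pics/h6.png

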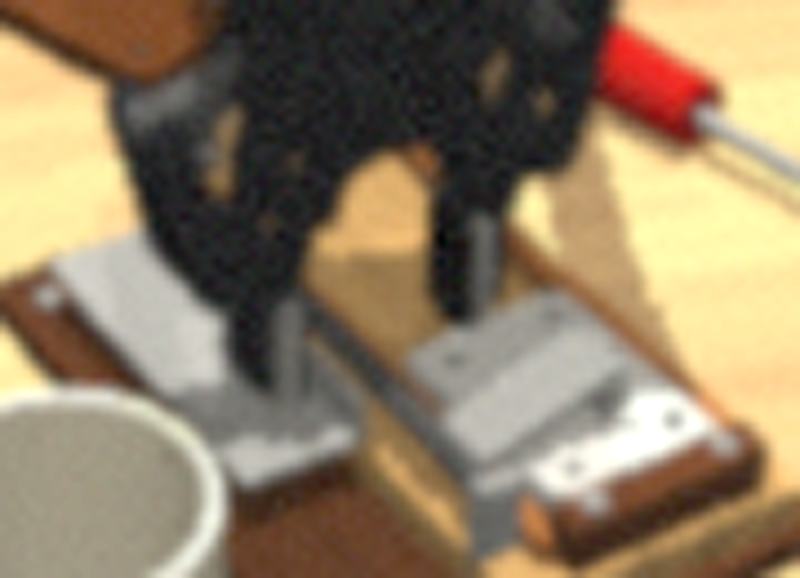

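The plate is against the stop, the force has risen, and the bar is still held down. I'll ease back a few mm, then lift off.

>>> drive_tool:
  commands:
    - [[-0.0019, -0.0007, 0, 0, 0, 0, 0.05], [-0.0019, -0.0007, 0, 0, 0, 0, 0.05], [-0.0019, -0.0007, 0, 0, 0, 0, 0.05], [0, 0, 0, 0, 0, 0, 0.05]]

```text
time: 10.0
position: [0.6149, 0.0158, 0.0254]
tool_rot: [-3.139, 0.004, -2.777]
ft_force: [0.9, -0.3, 5.4]
finger_gap: 0.584
gripper_force: 3.8
```

>>> drive_tool:
  commands:
    - [[0, 0, 0.002, 0, 0, 0, 0.05], [0, 0, 0.002, 0, 0, 0, 0.05], [0, 0, 0.003, 0, 0, 0, 0.05], [0, 0, 0.005, 0, 0, 0, 0.05], [0, 0, 0.01, 0, 0, 0, 0.05], [0, 0, 0.03, 0, 0, 0, 0.05], [0, 0, 0.04, 0, 0, 0, 0.05], [0, 0, 0, 0, 0, 0, 0.05]]

```text
time: 11.0
position: [0.616, 0.0161, 0.1215]
tool_rot: [-3.137, 0.009, -2.777]
ft_force: [-0.2, -0.0, 0.1]
finger_gap: 0.584
gripper_force: 0.0
```

>>> drive_tool:
  commands:
    - [[-0.03, 0, 0.03, 0, 0, 0, 0.05], [-0.04, 0, 0.03, 0, 0, 0, 0.05], [-0.04, 0, 0, 0, 0, 0, 0.05], [-0.03, 0, 0, 0, 0, 0, 0.05], [0, 0, 0, 0, 0, 0, 0.05], [0, 0, 0, 0, 0, 0, 0.05]]

```text
time: 11.75
position: [0.4734, 0.0162, 0.1757]
tool_rot: [-3.142, 0.0, -2.777]
ft_force: [0.7, 1.1, -0.1]
finger_gap: 0.583
gripper_force: 0.0
```

```bash
python3 ang.py h7
```

```text
[0.47358433 0.01617101 0.17560436] [-0.17528802  0.39997114  0.79755365]
```

View pics/h7.png

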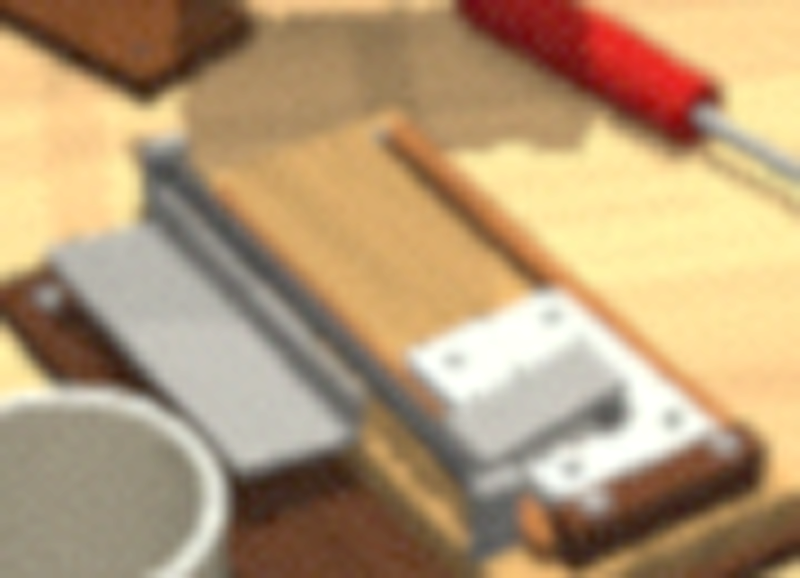

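The plate is flat against the stop with the jaw down on it, the bar has been let go, and the arm is clear.

```bash
python3 -c "
from workcell import r
print(r.job_done())"
```

```text
the job is handed in; nothing more can be done
None
```

I handed in the job: in the last picture the plate lies flat against the end stop under the clip's jaw, with the bar let go, the arm clear and the jar, mug and screwdriver not touched; the judge's verdict was not shown.

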